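# Load the gearbox pistons into the parts washer and start it

### The job

Wash the dome-topped pistons standing on the bench: slide the washer's selector fully to the stop end (towards the robot), slide the guard door fully open, and lower every piston gently, without dropping it, into a well of its own. Then slide the guard door fully shut and, only after that, slide the selector fully to the wash end (away from the robot). Leave the spool and the bearing race that stand among the pistons where they are.

Things in the scene. Friction and masses are not known exactly. Their poses are not given: they have to be found in the camera images.
- washer: Fixed bench-top parts washer. Origin: on the bench under its tank's centre; x points away from the robot, y left, z up (yaw up to 0.12 rad). Tank 251 mm (x) by 167 mm (y), rim 85 mm high, four deep wells. To the right (-y) a pump housing of the same height, 217 mm long; to the left a control ledge 50 mm high, 85 mm wide. Two door tracks, tops at 91 mm, run along y at x = +-132 mm.
- mat: Fixed rubber mat, the floor of the four wells, its top 12 mm above the bench. Above it the tank's walls and a cross-shaped divider, 5 mm thick, all as high as the rim (85 mm), make 2 x 2 wells.
- door (a joint): Sliding guard door: clear panel 251 mm (x) by 175 mm (y), 8 mm thick, its top 96 mm above the bench. 0 = shut against its stop (covers all wells), 0.20 m = fully open against its stop, over the pump housing; opens towards the washer's -y. About 3 N of friction; stays where it is left.
- door_grip (a point): Centre of the top of the door's black upright fin, 141 mm above the bench, moving with the door. The fin is 74 mm long (washer x), 16 mm thick (washer y) and stands 45 mm above the panel; it is in the middle of the panel.
- selector (a joint): Black cycle selector grip sliding along the washer's x on the control ledge. 0 = stop end (towards the robot, end stop), 0.10 m = wash end (away from the robot, end stop). About 2.5 N of friction; it stays where it is left.
- selector_grip (a point): Centre of the top of the selector grip, a block 22 mm (washer x, the sliding direction) by 50 mm (washer y) by 45 mm high, its top 97 mm above the bench, the ledge 45 mm below that.
- well0 (a point): Centre of the floor (mat top) of well 0, at washer x = -61.5 mm, y = -40.5 mm, 12 mm above the bench; axes as the washer's. The well is 118 mm (x) by 76 mm (y) inside, 73 mm deep.
- well1 (a point): Centre of the floor (mat top) of well 1, at washer x = -61.5 mm, y = +40.5 mm, 12 mm above the bench; axes as the washer's. The well is 118 mm (x) by 76 mm (y) inside, 73 mm deep.
- well2 (a point): Centre of the floor (mat top) of well 2, at washer x = +61.5 mm, y = -40.5 mm, 12 mm above the bench; axes as the washer's. The well is 118 mm (x) by 76 mm (y) inside, 73 mm deep.
- well3 (a point): Centre of the floor (mat top) of well 3, at washer x = +61.5 mm, y = +40.5 mm, 12 mm above the bench; axes as the washer's. The well is 118 mm (x) by 76 mm (y) inside, 73 mm deep.
- piston0: Plain pale aluminium piston with a rounded dome top and two dark grooves round its foot; 60 mm diameter, straight-sided up to 52 mm, 72 mm high, about 0.28 kg. Origin: centre of its flat foot; z along its axis to the dome. Stands dome up on the bench. None if absent or held.
- piston0_mid (a point): Middle of piston0, on its axis 36 mm above its foot.
- piston1: Plain pale aluminium piston with a rounded dome top and two dark grooves round its foot; 60 mm diameter, straight-sided up to 52 mm, 72 mm high, about 0.28 kg. Origin: centre of its flat foot; z along its axis to the dome. Stands dome up on the bench. None if absent or held.
- piston1_mid (a point): Middle of piston1, on its axis 36 mm above its foot.
- piston2: Plain pale aluminium piston with a rounded dome top and two dark grooves round its foot; 60 mm diameter, straight-sided up to 52 mm, 72 mm high, about 0.28 kg. Origin: centre of its flat foot; z along its axis to the dome. Stands dome up on the bench. None if absent or held.
- piston2_mid (a point): Middle of piston2, on its axis 36 mm above its foot.
- piston3: Plain pale aluminium piston with a rounded dome top and two dark grooves round its foot; 60 mm diameter, straight-sided up to 52 mm, 72 mm high, about 0.28 kg. Origin: centre of its flat foot; z along its axis to the dome. Stands dome up on the bench. None if absent or held.
- piston3_mid (a point): Middle of piston3, on its axis 36 mm above its foot.
- spool: Dark spool, a 62 mm flange with a thinner stem, flat top, 50 mm high; not part of the job. Origin: its underside.
- race: Steel bearing race, a ring of 72 mm outside diameter, 22 mm high; not part of the job. Origin: its underside.

How it is judged:
On the way, in this order (a step that is already met when the one before it is completed fails the run):
1. the selector is at its stop end (value of joint selector below 0.006 m), for 0.2 s.
2. the guard door is fully open, the selector still at stop (value of joint door above 0.19 m and value of joint selector below 0.012 m), for 0.2 s.
3. every piston is down in a well and let go, the door open, the selector at stop (x of piston0_mid in the frame of washer between -0.1 and 0.1 m and y of piston0_mid in the frame of washer between -0.06 and 0.06 m and z of piston0_mid in the frame of washer between 0.03 and 0.062 m and x of piston1_mid in the frame of washer between -0.1 and 0.1 m and y of piston1_mid in the frame of washer between -0.06 and 0.06 m and z of piston1_mid in the frame of washer between 0.03 and 0.062 m and x of piston2_mid in the frame of washer between -0.1 and 0.1 m and y of piston2_mid in the frame of washer between -0.06 and 0.06 m and z of piston2_mid in the frame of washer between 0.03 and 0.062 m and x of piston3_mid in the frame of washer between -0.1 and 0.1 m and y of piston3_mid in the frame of washer between -0.06 and 0.06 m and z of piston3_mid in the frame of washer between 0.03 and 0.062 m and value of joint door above 0.15 m and value of joint selector below 0.012 m and contact force between each of piston0, piston1, piston2, piston3 and the fingers below 0.3 N), for 0.3 s.
4. the guard door is shut, the selector still at stop (value of joint door below 0.006 m and value of joint selector below 0.012 m), for 0.2 s.
5. the selector is at its wash end (value of joint selector above 0.094 m), for 0.2 s.
At the end, for the whole second after the job is handed in: Every piston present is in a well of its own, down in it (its middle 30 to 62 mm above the bench; a well holds only one), the door is within 6 mm of fully shut and the selector within 6 mm of its wash end (x of piston0_mid in the frame of washer between -0.1 and 0.1 m and y of piston0_mid in the frame of washer between -0.06 and 0.06 m and z of piston0_mid in the frame of washer between 0.03 and 0.062 m and x of piston1_mid in the frame of washer between -0.1 and 0.1 m and y of piston1_mid in the frame of washer between -0.06 and 0.06 m and z of piston1_mid in the frame of washer between 0.03 and 0.062 m and x of piston2_mid in the frame of washer between -0.1 and 0.1 m and y of piston2_mid in the frame of washer between -0.06 and 0.06 m and z of piston2_mid in the frame of washer between 0.03 and 0.062 m and x of piston3_mid in the frame of washer between -0.1 and 0.1 m and y of piston3_mid in the frame of washer between -0.06 and 0.06 m and z of piston3_mid in the frame of washer between 0.03 and 0.062 m and value of joint door below 0.006 m and value of joint selector above 0.094 m); the robot touches nothing.
It fails at once if a piston is dropped or plunged into a well (faster than 0.4 m/s within 100 mm of the gripper's TCP) ((x of piston0_mid in the frame of washer between -0.12 and 0.12 m and y of piston0_mid in the frame of washer between -0.08 and 0.08 m and z of piston0_mid in the frame of washer between 0.03 and 0.1 m and linear speed of piston0 above 0.4 m/s and distance between the grasp point and piston0_mid below 0.1 m) or (x of piston1_mid in the frame of washer between -0.12 and 0.12 m and y of piston1_mid in the frame of washer between -0.08 and 0.08 m and z of piston1_mid in the frame of washer between 0.03 and 0.1 m and linear speed of piston1 above 0.4 m/s and distance between the grasp point and piston1_mid below 0.1 m) or (x of piston2_mid in the frame of washer between -0.12 and 0.12 m and y of piston2_mid in the frame of washer between -0.08 and 0.08 m and z of piston2_mid in the frame of washer between 0.03 and 0.1 m and linear speed of piston2 above 0.4 m/s and distance between the grasp point and piston2_mid below 0.1 m) or (x of piston3_mid in the frame of washer between -0.12 and 0.12 m and y of piston3_mid in the frame of washer between -0.08 and 0.08 m and z of piston3_mid in the frame of washer between 0.03 and 0.1 m and linear speed of piston3 above 0.4 m/s and distance between the grasp point and piston3_mid below 0.1 m)).
It fails at once if a piston hits or is pressed against a well's floor with over 40 N (contact force between any of piston0, piston1, piston2, piston3 and mat above 40 N).
It fails at once if a bystander is moved more than 60 mm (distance of any of spool, race from where it was at the start of the episode above 0.06 m).
Of piston0, piston1, piston2, piston3 only 3 to 4 are there at a start; the rules pass over those that are not, and their reading is None.
At some moment in a run one of piston0, piston1, piston2, piston3 may be knocked a few centimetres aside while the robot is not near it.
It also fails if it takes over 210 s, if anything falls off the work surface, if the arm or the gripper's body presses on something with over 40 N, if the wrist force passes 120 N, or if a joint passes its speed limit or range.

### The arm

A 6-joint arm with a two-finger parallel gripper is mounted at the origin on the work surface. World frame = base frame: x ahead of the robot, y to its left, z up, the work surface at z = 0. Lengths are in m, angles in rad, forces in N, time in s.
With the tool pointing down it reaches from about 0.25 to 0.775 m from the base axis. Payload 4 kg.
Tool frame: the origin (TCP) lies between the finger pads, 19 mm behind the fingertips; this is the grasp point; z points along the fingers, y is the line along which they close (so a half turn about z gives the same grasp; the last joint's range is limited). The gripper opens to 94 mm and grips with 3 to 60 N. Pads are 16 mm wide; open, the fingers measure 119 mm over their backs; the gripper's body (75 mm by 177 mm) begins 78 mm behind the grasp point.
Start: joints at [1.047, 0.087, 1.371, -0, 1.684, -0.103], TCP at [0.225, 0.502, 0.224] pointing down, gripper open.
Joint ranges: [-3.1, 3.1], [-0.76, 2.03], [0.27, 2.55], [-1.08, 4.22], [0.17, 2.65], [-2.57, 2.57]. Speed limits (rad/s): [2.79, 2.79, 3.14, 3.14, 3.14, 3.14].

### API

Orientations are given as [roll, pitch, yaw] about the fixed x, y, z axes, in that order (R = Rz(yaw) Ry(pitch) Rx(roll)).
In Python, from bench import robot, snapshot, close_job, spotter gives the robot as it stands. The module is installed in compiled form; this text tells all that it offers.
- The arm moves only by the tool servo_tool, never from a script. Its argument "commands" is one flat list of numbers, 7 for each row, row after row: the shift along the tool's x, y, z in m, then the turn, a rotation vector about the tool's x, y, z in degrees, then the finger opening in m, from 0 to 0.094. In form: [x, y, z, ax, ay, az, grip, x, y, z, ax, ay, az, grip, ...]. A call has 1 to 10 rows; each row is the pose to reach, as a shift and turn from the pose commanded when the call began, along the tool's axes at that moment; what a row does not reach only later rows make up. A row lasts 1/8 s, in which the tool goes at most 62.5 mm and 10.7 degrees, less where a joint would pass 70% of its speed; a pose out of reach is approached as far as the arm can. A call with a gripper value outside its range is refused whole. The fingers move at their own pace and stop on an object; the grip force is fixed at half the most. Time passes only in rows, so rows that repeat a pose let the fingers close. It gives the time, the measured TCP pose, the force, the opening and the grip force at its end, in the units of the state.
- robot.get_obs(): the state, without advancing time (a new reading comes with each control period).
- snapshot(name): name is "scene" or "top" or "wrist"; returns a dict with "img" (384x512x3 uint8, blue, green, red), "camera_matrix" (3x3 intrinsics, pixels), "k1" (the pictures are not rectified: a ray, as slopes to the right and down, at radius r is drawn at 1 + k1 r^2 times it, then the intrinsics apply), "extrinsics" (4x4, takes a point from camera to world coordinates); the wrist camera has in their place "hand_eye" (4x4, takes a point from camera to tool coordinates, whose origin is the TCP and whose axes are the flange's). Camera axes: x right, y down, z forward; pixel columns grow to the right and rows downward; lengths in m; the calibration is good to about 2 mm. A picture is of the moment at which its call begins: read the wrist's pose just before it. There is no depth.
- close_job(): hands the job in; it is judged then, once.
Trained networks look in a picture, given as the dict that the camera call returned (one of the last four; its "shot" number tells which), for a name from the list of things; names that differ only in an ending like _2 or _b are one class to them, and where a whole thing is asked for, a point or a joint stands for the part that bears it (a point fixed in the world has none). Each returns a list of dicts, best first, with "conf" (0 to 1); they miss things now and then, are a little off and sometimes report something else, mostly with a low value. They report only what shows in the picture. A call takes as long as a camera call.
- spotter.trace(name, picture): "region" (384x512 bool, what is visible of it) and "box" ([left, top, width, height] in pixels, round what is visible of it).
The state is a dict: "time": time; "joint_positions": joint angles; "qvel": joint speeds; "joint_torque": joint torques, N m; "tool_pos": TCP position; "ee_rot": TCP orientation; "wrist_force": force on the tool from outside, world axes, zero at the start; "wrist_torque": the same for the moment, N m; "width": finger opening in m; "finger_force": force on a finger pad.
Only numpy, scipy, OpenCV 4.12 (cv2) and the standard library are available. Lean on these libraries where they do the work, as an engineer would, in place of code of your own. Each camera call takes 0.05 s, during which the arm holds its last target. There are 200 camera calls.

## Working session

There is one attempt and no reset: what is moved stays moved. The work goes in short steps, Python scripts to look and compute and a tool call to move; the robot and the scene stay as the last step left them, time stands still between calls to the robot, and variables do not carry over. Pictures are saved under pics/ and viewed, at most 14 in all, crops included, and the job is handed in when it is done.

Besides the shell and the picture viewer there is one more tool, called after "Request:" as a command line: name --argument value ..., lists and objects as JSON in quotes. servo_tool: Moves the arm, as the interface text tells. Its arguments: {"type":"object","properties":{"commands":{"type":"array","items":{"type":"number"}}},"required":["commands"]}

```bash
mkdir -p pics; cat > h.py <<'E'
import numpy as np, cv2
from scipy.spatial.transform import Rotation as R
from bench import robot, snapshot, spotter, close_job
def toolT():
    o=robot.get_obs(); T=np.eye(4); T[:3,:3]=R.from_euler('xyz',o['ee_rot']).as_matrix(); T[:3,3]=o['tool_pos']; return T
def shot(name):
    T=toolT() if name=='wrist' else None
    p=snapshot(name); p['E']=T@np.array(p['hand_eye']) if name=='wrist' else np.array(p['extrinsics']); return p
def ray(p,uv):
    K=np.array(p['camera_matrix']); d=np.array([(uv[0]-K[0,2])/K[0,0],(uv[1]-K[1,2])/K[1,1]])
    s=d.copy()
    for _ in range(20): s=d/(1+p['k1']*(s@s))
    v=p['E'][:3,:3]@np.array([s[0],s[1],1]); return p['E'][:3,3],v
def at(p,uv,z):
    c,v=ray(p,uv); return c+v*(z-c[2])/v[2]
def proj(p,X):
    K=np.array(p['camera_matrix']); E=p['E']; c=(np.atleast_2d(X)-E[:3,3])@E[:3,:3]
    s=c[:,:2]/c[:,2:]; s=s*(1+p['k1']*(s**2).sum(1))[:,None]
    return s@K[:2,:2].T+K[:2,2]
def tool(X):
    "world point -> shift in tool axes"
    T=toolT(); return T[:3,:3].T@(np.array(X)-T[:3,3])
E
python3 - <<'E'
from h import *
print(robot.get_obs())
for n in('top','scene'):
    p=shot(n); cv2.imwrite(f'pics/{n}0.png',p['img']); print(n,p['E'][:3,3].round(3),p['E'][:3,2].round(2),p['k1'])
    for q in('piston0','spool','race','door_grip','selector_grip','washer','door','mat'):
        for d in spotter.trace(q,p):
            m=d['region'];ys,xs=np.nonzero(m); print(q,round(d['conf'],2),d['box'],round(xs.mean(),1),round(ys.mean(),1), at(p,(xs.mean(),ys.mean()),.04).round(3)[:2])
E
```

```text
{'time': 0.0, 'joint_positions': array([ 1.04690209e+00,  8.79257094e-02,  1.37222808e+00, -2.52367228e-05,
        1.68356683e+00, -1.03114897e-01]), 'qvel': array([ 0.00036311, -0.00040788,  0.00072542, -0.00097956,  0.00134502,
       -0.00060675]), 'joint_torque': array([-2.00513132e-04, -3.40164185e+01, -3.02432835e+01,  7.15705077e-02,
        3.26584477e-02, -1.50224619e-04]), 'tool_pos': array([0.22443065, 0.50158565, 0.2231334 ]), 'ee_rot': array([-3.13947340e+00, -1.94087510e-04,  2.72081029e+00]), 'wrist_force': array([-0.77916134,  0.05888334,  0.516094  ]), 'wrist_torque': array([-0.00230194,  0.00660747, -0.06720242]), 'finger_force': 0.0, 'width': 0.0940132841875897}
top [0.438 0.14  0.926] [ 0.1  0.  -1. ] -0.025942534664918596
piston0 0.85 [161.9, 208.6, 29.8, 33.4] 176.0 226.0 [0.452 0.3  ]
piston0 0.76 [108.5, 220.9, 37.5, 27.5] 127.1 233.2 [0.44 0.4 ]
piston0 0.72 [202.5, 220.2, 34.0, 30.3] 219.6 234.6 [0.432 0.211]
piston0 0.69 [212.0, 147.3, 29.9, 32.3] 227.8 165.5 [0.574 0.191]
piston0 0.34 [273.2, 78.1, 237.2, 159.5] 394.4 163.6 [ 0.568 -0.153]
spool 0.73 [110
[... 875 characters left out ...]
.1, 37.5] 280.4 239.8 [0.59  0.194]
spool 0.8 [364.0, 239.7, 31.2, 31.8] 380.0 255.5 [0.584 0.409]
race 0.78 [320.6, 241.3, 31.0, 29.5] 335.2 254.0 [0.605 0.316]
door_grip 0.79 [98.9, 163.2, 118.5, 71.3] 157.5 198.0 [ 0.513 -0.14 ]
door_grip 0.22 [199.3, 211.0, 26.2, 23.4] 212.4 224.6 [0.579 0.031]
door_grip 0.16 [26.2, 150.5, 231.4, 133.4] 147.7 213.7 [ 0.582 -0.132]
selector_grip 0.82 [200.8, 212.5, 25.9, 27.6] 212.7 224.8 [0.58  0.032]
washer 0.8 [28.9, 153.2, 228.6, 125.4] 147.6 213.6 [ 0.582 -0.132]
door 0.8 [97.3, 162.6, 119.9, 71.9] 157.2 198.0 [ 0.513 -0.141]
door 0.67 [364.4, 199.3, 28.2, 41.6] 377.5 220.9 [0.457 0.4  ]
mat 0.56 [166.7, 200.3, 37.7, 39.4] 180.0 224.1 [ 0.599 -0.041]
```

```bash
python3 -c "
import cv2
a=cv2.imread('pics/top0.png')[60:280,80:512];cv2.imwrite('pics/a.png',cv2.resize(a,(800,407),interpolation=2))"
```

```text
(no output)
```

View pics/a.png

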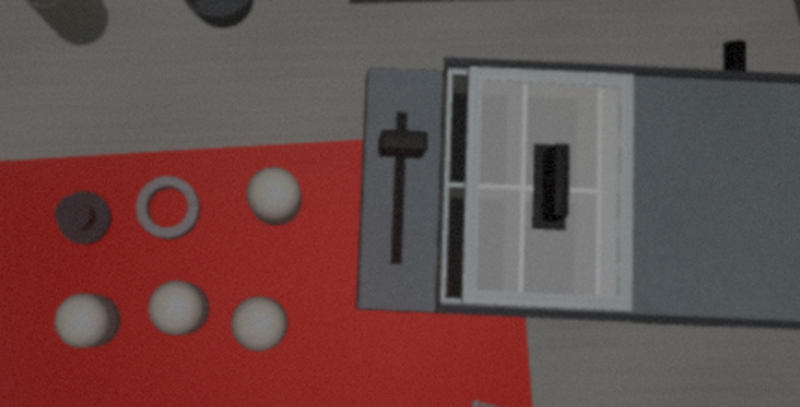

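View pics/scene0.png

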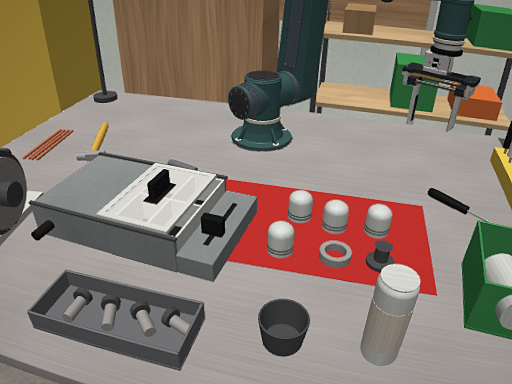

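The picture shows four pistons, crop px (86,320), (178,307), (259,323) and (274,195). The spool is at (83,217) and the race at (167,207). The selector is partway along, at (403,143). The door is slightly open, its fin at (551,186). Next I'll get a closer view of the washer.

```bash
cat >> h.py <<'E'
from scipy.optimize import least_squares
def hull_c(p,X):
    h=cv2.convexHull(proj(p,X).astype(np.float32)); m=cv2.moments(h); return np.array([m['m10'],m['m01']])/m['m00']
_a=np.linspace(0,2*np.pi,40,endpoint=False)
def ring(r,z): return np.c_[r*np.cos(_a),r*np.sin(_a),z+0*_a]
PIST=np.vstack([ring(.03,0),ring(.03,.052),ring(.0245,.064),ring(.015,.070),[[0,0,.072]]])
def fit(p,c,S,x0):
    "object xy from mask centroid"
    return least_squares(lambda q:hull_c(p,S+[q[0],q[1],0])-c,x0).x
def pistons(p,conf=.45):
    out=[]
    for d in spotter.trace('piston0',p):
        m=d['region']
        if d['conf']<conf or d['box'][2]>120: continue
        ys,xs=np.nonzero(m); c=np.array([xs.mean(),ys.mean()]); out.append((round(d['conf'],2),fit(p,c,PIST,at(p,c,.036)[:2]).round(4)))
    return out
E
python3 - <<'E'
from h import *
p=shot('top'); print(pistons(p)); 
s=shot('scene'); print(pistons(s))
f=lambda u,v,z:at(p,(u/1.852+80,v/1.852+60),z)[:2].round(4)
print('ctr',f(525,188,.085),'ledgeL',f(368,68,.05),f(359,307,.05),'sel',f(403,139,.097),'fin',f(551,181,.141))
print('div',f(480,186,.085),f(595,190,.085),'track',f(470,62,.091),f(780,76,.091))
t=np.array([.56,-.03,.36]); print(tool(t), toolT()[:3,:3].round(3))
E
```

```text
[(0.94, array([0.4524, 0.3012])), (0.92, array([0.5753, 0.1919])), (0.89, array([0.4411, 0.4033])), (0.7, array([0.4326, 0.2104]))]
[(0.96, array([0.4405, 0.4023])), (0.85, array([0.5761, 0.1911])), (0.82, array([0.4501, 0.2997]))]
ctr [ 0.5674 -0.0776] ledgeL [0.7136 0.0819] [0.4472 0.1007] sel [0.6211 0.0509] fin [ 0.5651 -0.0893]
div [ 0.5709 -0.03  ] [ 0.5632 -0.1519] track [ 0.7042 -0.0246] [ 0.6805 -0.3573]
[-0.52338724 -0.34862742 -0.13569013] [[-0.913  0.408  0.   ]
 [ 0.408  0.913  0.   ]
 [-0.     0.    -1.   ]]
```

Request:
servo_tool --commands '[-0.523, -0.349, -0.136, 0, 0, 70, 0.06, -0.523, -0.349, -0.136, 0, 0, 70, 0.06, -0.523, -0.349, -0.136, 0, 0, 70, 0.06, -0.523, -0.349, -0.136, 0, 0, 70, 0.06, -0.523, -0.349, -0.136, 0, 0, 70, 0.06, -0.523, -0.349, -0.136, 0, 0, 70, 0.06, -0.523, -0.349, -0.136, 0, 0, 70, 0.06, -0.523, -0.349, -0.136, 0, 0, 70, 0.06, -0.523, -0.349, -0.136, 0, 0, 70, 0.06, -0.523, -0.349, -0.136, 0, 0, 70, 0.06]'

```text
time: 2.35
tool_pos: [0.5507, -0.0169, 0.357]
ee_rot: [3.141, -0.0, 1.499]
wrist_force: [1.0, -0.5, 0.7]
width: 0.0602
finger_force: 0.0
```

Request:
servo_tool --commands '[0, 0, 0, 0, 0, 0, 0.06, 0, 0, 0, 0, 0, 0, 0.06, 0, 0, 0, 0, 0, 0, 0.06]'

```text
time: 2.72
tool_pos: [0.5493, -0.0137, 0.3566]
ee_rot: [3.141, -0.0, 1.501]
wrist_force: [0.1, -0.4, 0.7]
width: 0.0599
finger_force: 0.0
```

```bash
python3 - <<'E'
from h import *
print(robot.get_obs()['tool_pos'],robot.get_obs()['ee_rot'])
p=shot('wrist'); print(p['E'].round(3)); cv2.imwrite('pics/w1.png',p['img'])
np.savez('w1.npz',E=p['E'],K=p['camera_matrix'],k1=p['k1'])
E
```

```text
[ 0.5493214  -0.01371917  0.35663124] [ 3.14142339e+00 -3.61232162e-04  1.50101557e+00]
[[ 0.998 -0.067 -0.018  0.555]
 [-0.069 -0.962 -0.265  0.064]
 [ 0.001  0.266 -0.964  0.518]
 [ 0.     0.     0.     1.   ]]
```

View pics/w1.png

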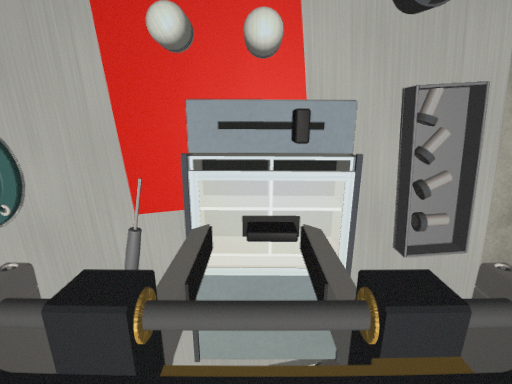

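The washer is aligned with the view. Its ledge corners are at (188,100) and (355,100), the cross divider at (270,208), and the selector top at about (302,125). The fin top is at about (272,225).

```bash
python3 - <<'E'
from h import *
z=np.load('w1.npz'); p=dict(E=z['E'],camera_matrix=z['K'],k1=float(z['k1']))
f=lambda u,v,zz:at(p,(u,v),zz)[:2].round(4)
print('ledge',f(188,100,.05),f(355,100,.05)); print('ctr',f(270,208,.085)); print('div y0',f(203,208,.085),f(340,208,.085)); print('track',f(186,154,.091),f(359,155,.091))
from numpy import load
s=shot('wrist')
for n,h in(('selector_grip',.097),('door_grip',.141),('selector',.097),('door',.096)):
  for d in spotter.trace(n,s):
    ys,xs=np.nonzero(d['region']); print(n,round(d['conf'],2),np.round(d['box']),xs.mean().round(1),ys.mean().round(1),at(s,(xs.mean(),ys.mean()),h-.0225)[:2].round(4))
im=s['img'][90:300,170:380]; cv2.imwrite('pics/w2.png',cv2.resize(im,(600,600),interpolation=2))
E
```

```text
ledge [0.451  0.1013] [0.7125 0.0834]
ctr [ 0.568  -0.0735]
div y0 [ 0.4613 -0.0661] [ 0.6799 -0.0814]
track [0.4471 0.0218] [0.7061 0.0024]
selector_grip 0.95 [291. 110.  21.  34.] 300.2 125.1 [0.6216 0.0515]
door_grip 0.62 [191. 171. 166. 108.] 269.3 216.5 [ 0.5652 -0.076 ]
selector 0.76 [292. 110.  20.  32.] 300.2 125.2 [0.6215 0.0513]
door 0.85 [188. 172. 167. 101.] 269.0 216.5 [ 0.5661 -0.0918]
```

View pics/w2.png

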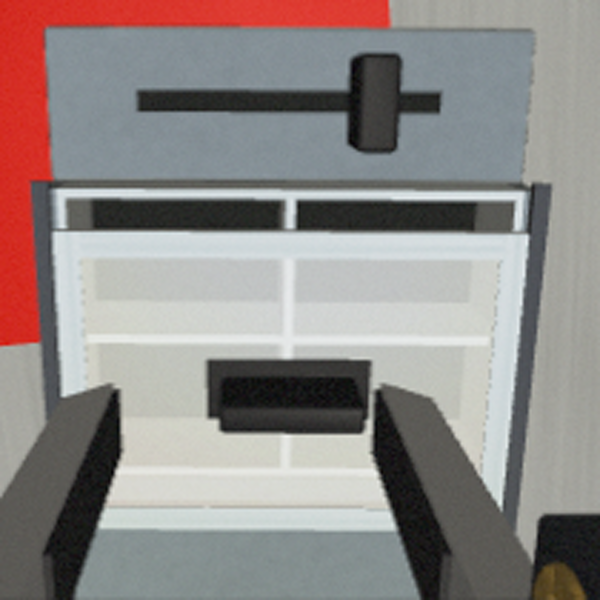

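```bash
cat >> h.py <<'E'
W0=np.array([.569,-.0755]); w=-.070
Rw=np.array([[np.cos(w),-np.sin(w)],[np.sin(w),np.cos(w)]])
def wash(x,y): return W0+Rw@[x,y]
def inw(q): return Rw.T@(np.array(q[:2])-W0)
E
python3 - <<'E'
from h import *
z=np.load('w1.npz'); p=dict(E=z['E'],camera_matrix=z['K'],k1=float(z['k1']))
fin=at(p,(272.2,237),.141); sel=at(p,(303,126),.097); edge=at(p,(270,171),.096)
for q in (fin,sel,edge): print(q.round(4),inw(q).round(4))
print(tool([*sel[:2],.15]),tool([*sel[:2],.087]),[wash(-.0615,s*.0405) for s in(-1,1)])
print(toolT()[:3,:3].round(3))
E
```

```text
[ 0.567  -0.0994  0.141 ] [-0.0003 -0.0239]
[0.6221 0.0505 0.097 ] [0.0442 0.1294]
[ 0.571  -0.0119  0.096 ] [-0.0025  0.0636]
[0.06975915 0.06757918 0.20668439] [0.06975409 0.06755076 0.26968439] [array([ 0.50481793, -0.11159933]), array([ 0.5104833, -0.0307977])]
[[ 0.071  0.998  0.   ]
 [ 0.998 -0.071  0.   ]
 [ 0.     0.    -1.   ]]
```

Request:
servo_tool --commands '[0.07, 0.068, 0.12, 0, 0, 0, 0.06, 0.07, 0.068, 0.12, 0, 0, 0, 0.06, 0.07, 0.068, 0.2, 0, 0, 0, 0.06, 0.07, 0.068, 0.24, 0, 0, 0, 0.06, 0.07, 0.068, 0.27, 0, 0, 0, 0.06, 0.07, 0.068, 0.27, 0, 0, 0, 0.06, 0.07, 0.068, 0.27, 0, 0, 0, 0.015, 0.07, 0.068, 0.27, 0, 0, 0, 0.015, 0.07, 0.068, 0.27, 0, 0, 0, 0.015]'

```text
time: 4.15
tool_pos: [0.6243, 0.0498, 0.0893]
ee_rot: [3.137, -0.0, 1.499]
wrist_force: [0.3, 0.2, 0.5]
width: 0.0334
finger_force: 0.0
```

Request:
servo_tool --commands '[0, 0, 0, 0, 0, 0, 0.015, 0, -0.02, 0, 0, 0, 0, 0.015, 0, -0.04, 0, 0, 0, 0, 0.015, 0, -0.055, 0, 0, 0, 0, 0.015, 0, -0.07, 0, 0, 0, 0, 0.015, 0, -0.08, 0, 0, 0, 0, 0.015, 0, -0.08, 0, 0, 0, 0, 0.015]'

```text
time: 5.03
tool_pos: [0.5424, 0.0559, 0.0876]
ee_rot: [-3.142, -0.0, 1.499]
wrist_force: [-1.2, 0.7, 7.2]
width: 0.0218
finger_force: 30.0
```

Request:
servo_tool --commands '[0, -0.007, 0, 0, 0, 0, 0.015, 0, -0.014, 0, 0, 0, 0, 0.015, 0, -0.014, 0, 0, 0, 0, 0.015, 0, -0.014, 0, 0, 0, 0, 0.015]'

```text
time: 5.52
tool_pos: [0.5293, 0.0568, 0.0876]
ee_rot: [3.141, -0.0, 1.499]
wrist_force: [-0.2, 0.3, 6.8]
width: 0.022
finger_force: 30.0
```

Request:
servo_tool --commands '[0, -0.005, 0, 0, 0, 0, 0.015, 0, -0.01, 0, 0, 0, 0, 0.015, 0, -0.01, 0, 0, 0, 0, 0.015]'

```text
time: 5.9
tool_pos: [0.5272, 0.057, 0.0877]
ee_rot: [3.121, -0.001, 1.499]
wrist_force: [24.3, 0.5, -7.9]
width: 0.0218
finger_force: 30.0
```

Request:
servo_tool --commands '[0, 0.009, 0, 0, 0, 0, 0.022, 0, 0.009, 0, 0, 0, 0, 0.05, 0, 0.009, 0, 0, 0, 0, 0.05, 0, 0.009, -0.06, 0, 0, 0, 0.05, 0, 0.009, -0.12, 0, 0, 0, 0.05, 0, 0.009, -0.15, 0, 0, 0, 0.05, 0, 0.009, -0.15, 0, 0, 0, 0.05]'

```text
time: 6.78
tool_pos: [0.5288, 0.0567, 0.2389]
ee_rot: [3.137, -0.0, 1.499]
wrist_force: [0.3, 0.9, -0.6]
width: 0.0496
finger_force: 0.0
```

```bash
python3 - <<'E'
from h import *
print(tool([.567,-.0994,.2]), toolT()[:3,3], robot.get_obs()['ee_rot'])
p=shot('top')
for d in spotter.trace('selector_grip',p):
    ys,xs=np.nonzero(d['region']); print(inw(at(p,(xs.mean(),ys.mean()),.085)))
E
```

```text
[-0.15300877  0.04908324  0.03906695] [0.52879746 0.05673126 0.23886735] [ 3.13661586e+00 -2.95201181e-04  1.49917700e+00]
[-0.03743926  0.37628359]
[-0.05178801  0.46367774]
```

Request:
servo_tool --commands '[-0.153, 0.049, 0.0, 0, 0, 90, 0.05, -0.153, 0.049, 0.0, 0, 0, 90, 0.05, -0.153, 0.049, 0.0, 0, 0, 90, 0.05, -0.153, 0.049, 0.0, 0, 0, 90, 0.05, -0.153, 0.049, 0.0, 0, 0, 90, 0.05, -0.153, 0.049, 0.0, 0, 0, 90, 0.05, -0.153, 0.049, 0.0, 0, 0, 90, 0.05, -0.153, 0.049, 0.0, 0, 0, 90, 0.05, -0.153, 0.049, 0.0, 0, 0, 90, 0.05, -0.153, 0.049, 0.0, 0, 0, 90, 0.05]'

```text
time: 8.12
tool_pos: [0.5647, -0.0991, 0.233]
ee_rot: [-3.14, 0.006, -0.071]
wrist_force: [0.3, 0.4, 0.4]
width: 0.0501
finger_force: 0.0
```

Request:
servo_tool --commands '[0, 0, 0.05, 0, 0, 0, 0.05, 0, 0, 0.09, 0, 0, 0, 0.05, 0, 0, 0.113, 0, 0, 0, 0.05, 0, 0, 0.113, 0, 0, 0, 0.05]'

```text
time: 8.62
tool_pos: [0.5634, -0.0987, 0.1192]
ee_rot: [-3.14, 0.008, -0.071]
wrist_force: [0.3, -0.3, -0.8]
width: 0.0501
finger_force: 0.0
```

Request:
servo_tool --commands '[0, 0, 0, 0, 0, 0, 0.01, 0, 0, 0, 0, 0, 0, 0.01, 0, 0, 0, 0, 0, 0, 0.01, 0, 0, 0, 0, 0, 0, 0.01]'

```text
time: 9.12
tool_pos: [0.5664, -0.0996, 0.1243]
ee_rot: [3.141, -0.002, -0.072]
wrist_force: [0.2, 0.6, 2.1]
width: 0.0159
finger_force: 30.0
```

Request:
servo_tool --commands '[0, 0.03, 0, 0, 0, 0, 0.01, 0, 0.06, 0, 0, 0, 0, 0.01, 0, 0.09, 0, 0, 0, 0, 0.01, 0, 0.12, 0, 0, 0, 0, 0.01, 0, 0.145, 0, 0, 0, 0, 0.01, 0, 0.165, 0, 0, 0, 0, 0.01, 0, 0.175, 0, 0, 0, 0, 0.01, 0, 0.175, 0, 0, 0, 0, 0.01, 0, 0.175, 0, 0, 0, 0, 0.01]'

```text
time: 10.25
tool_pos: [0.5533, -0.2743, 0.1243]
ee_rot: [3.141, -0.0, -0.072]
wrist_force: [-2.7, 0.7, 5.3]
width: 0.0158
finger_force: 30.0
```

Request:
servo_tool --commands '[0, 0.005, 0, 0, 0, 0, 0.01, 0, 0.008, 0, 0, 0, 0, 0.01, 0, 0.008, 0, 0, 0, 0, 0.01]'

```text
time: 10.62
tool_pos: [0.5533, -0.2745, 0.1242]
ee_rot: [-3.128, 0.002, -0.067]
wrist_force: [-3.2, 20.0, 9.4]
width: 0.0161
finger_force: 30.1
```

Request:
servo_tool --commands '[0, -0.008, 0, 0, 0, 0, 0.05, 0, -0.008, 0, 0, 0, 0, 0.05, 0, -0.008, 0, 0, 0, 0, 0.05, 0, -0.008, -0.06, 0, 0, 0, 0.05, 0, -0.008, -0.12, 0, 0, 0, 0.07, 0, -0.07, -0.12, 0, 0, -10, 0.084, 0, -0.13, -0.12, 0, 0, -20, 0.084, 0, -0.19, -0.12, 0, 0, -30, 0.084, 0, -0.25, -0.12, 0, 0, -40, 0.084, 0, -0.31, -0.12, 0, 0, -50, 0.084]'

```text
time: 11.88
tool_pos: [0.5753, 0.0283, 0.2433]
ee_rot: [3.141, -0.0, 0.805]
wrist_force: [0.8, 0.8, 0.4]
width: 0.0841
finger_force: 0.0
```

```bash
python3 - <<'E'
from h import *
for n in('top','scene'):
    p=shot(n); print(n,pistons(p))
    for q,S in(('spool',np.vstack([ring(.031,0),ring(.02,.05)])),('race',np.vstack([ring(.036,0),ring(.036,.022)]))):
        for d in spotter.trace(q,p)[:1]:
            ys,xs=np.nonzero(d['region']);x,y,ww,h=d['box'];c=np.array([x+ww/2,y+h/2]);print(q,d['conf'],fit(p,c,S,at(p,c,.02)[:2]).round(4))
    cv2.imwrite(f'pics/{n}1.png',p['img'])
    for d in spotter.trace('selector_grip',p)[:1]:
        ys,xs=np.nonzero(d['region']); print(d['conf'],inw(at(p,(xs.mean(),ys.mean()),.085)))
print(robot.get_obs()['ee_rot'],robot.get_obs()['tool_pos'],tool([.5755,.1915,.2]),np.degrees(np.pi/2-.07))
E
```

```text
top [(0.7, array([0.5744, 0.1916])), (0.67, array([0.4514, 0.3004])), (0.59, array([0.4407, 0.4033])), (0.56, array([0.4321, 0.2115]))]
spool 0.68 [0.5626 0.414 ]
race 0.73 [0.5674 0.3158]
0.66 [-0.0517726   0.13669109]
scene [(0.83, array([0.5759, 0.1913])), (0.77, array([0.4343, 0.2106])), (0.65, array([0.4526, 0.2996])), (0.57, array([0.4407, 0.4021]))]
spool 0.83 [0.5563 0.4156]
race 0.67 [0.5741 0.3168]
0.79 [-0.03271073  0.13420146]
[3.14152467e+00 1.43162744e-04 7.98197007e-01] [0.5751515  0.02571808 0.24332922] [ 0.11896568 -0.115469    0.04330434] 85.98929543408423
```

View pics/scene1.png

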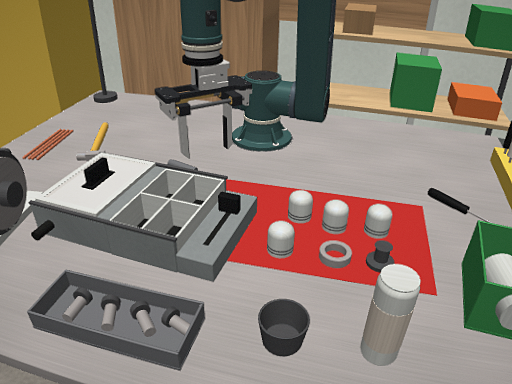

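The door is now over the pump housing, the wells are open, the selector (229,203) is at its near end, and the pistons haven't moved.

Request:
servo_tool --commands '[0.06, -0.058, 0.0, 0, 0, -10, 0.084, 0.119, -0.115, 0.0, 0, 0, -20, 0.084, 0.119, -0.115, 0.03, 0, 0, -30, 0.084, 0.119, -0.115, 0.043, 0, 0, -40, 0.084, 0.119, -0.115, 0.043, 0, 0, -40, 0.084, 0.119, -0.115, 0.043, 0, 0, -40, 0.084, 0.119, -0.115, 0.043, 0, 0, -40, 0.084]'

```text
time: 13.25
tool_pos: [0.5761, 0.192, 0.2018]
ee_rot: [3.139, -0.001, 1.496]
wrist_force: [-0.4, 0.4, -0.5]
width: 0.084
finger_force: 0.0
```

```bash
python3 - <<'E'
from h import *
p=shot('wrist'); print(pistons(p)); print(robot.get_obs()['ee_rot'],robot.get_obs()['tool_pos'],tool([.5755,.1915,.038]))
E
```

```text
[(0.93, array([0.4321, 0.2117])), (0.82, array([0.4462, 0.3854])), (0.76, array([0.4513, 0.3017])), (0.71, array([0.5745, 0.1929]))]
[ 3.13985848e+00 -5.98032407e-04  1.49714384e+00] [0.5758647  0.19219775 0.20148101] [-0.00082047 -0.00059587  0.16347976]
```

Request:
servo_tool --commands '[0, 0, 0.05, 0, 0, 0, 0.084, 0, 0, 0.1, 0, 0, 0, 0.084, 0, 0, 0.14, 0, 0, 0, 0.084, 0, 0, 0.163, 0, 0, 0, 0.084, 0, 0, 0.163, 0, 0, 0, 0.084, 0, 0, 0.163, 0, 0, 0, 0.05, 0, 0, 0.163, 0, 0, 0, 0.05, 0, 0, 0.163, 0, 0, 0, 0.05, 0, 0, 0.163, 0, 0, 0, 0.05]'

```text
time: 14.48
tool_pos: [0.5756, 0.1931, 0.0391]
ee_rot: [3.141, -0.001, 1.499]
wrist_force: [-2.7, -0.2, 6.1]
width: 0.0587
finger_force: 30.0
```

Request:
servo_tool --commands '[0, 0, -0.04, 0, 0, 0, 0.05, 0, 0, -0.09, 0, 0, 0, 0.05, 0, 0, -0.14, 0, 0, 0, 0.05, 0, 0, -0.14, 0, 0, 0, 0.05]'

```text
time: 14.98
tool_pos: [0.5782, 0.1934, 0.183]
ee_rot: [3.131, -0.003, 1.499]
wrist_force: [0.1, 0.4, -1.5]
width: 0.0591
finger_force: 30.0
```

```bash
cat > plan.py <<'E'
from h import *
import sys
o=robot.get_obs(); print('now',o['tool_pos'].round(4),np.degrees(o['ee_rot']).round(2),'F',o['wrist_force'].round(1),'w',o['width'],'washer',inw(o['tool_pos']).round(4))
for a in sys.argv[1:]:
    x,y=map(float,a.split(',')); q=wash(x,y); print('well',a,tool([*q,.18]).round(4),'down to .05:',(o['tool_pos'][2]-.05).round(4),'dyaw az',np.degrees(o['ee_rot'][2]-(np.pi/2+w)).round(2))
E
python3 plan.py .0615,-.0405 .0615,.0405 -.0615,-.0405 -.0615,.0405
```

```text
now [0.5782 0.1934 0.183 ] [179.37  -0.19  85.89] F [ 0.1  0.4 -1.5] w 0.05905224226615385 washer [-0.0097  0.2689]
well .0615,-.0405 [-0.3093  0.0717  0.0028] down to .05: 0.133 dyaw az -0.1
well .0615,.0405 [-0.2283  0.0715  0.0031] down to .05: 0.133 dyaw az -0.1
well -.0615,-.0405 [-0.3095 -0.0513  0.0014] down to .05: 0.133 dyaw az -0.1
well -.0615,.0405 [-0.2285 -0.0515  0.0017] down to .05: 0.133 dyaw az -0.1
```

Request:
servo_tool --commands '[-0.05, 0.02, 0, 0, 0, 0, 0.05, -0.105, 0.04, 0, 0, 0, 0, 0.05, -0.16, 0.06, 0, 0, 0, 0, 0.05, -0.215, 0.072, 0, 0, 0, 0, 0.05, -0.265, 0.072, 0, 0, 0, 0, 0.05, -0.309, 0.072, 0, 0, 0, 0, 0.05, -0.309, 0.072, 0, 0, 0, 0, 0.05, -0.309, 0.072, 0, 0, 0, 0, 0.05]'

```text
time: 15.98
tool_pos: [0.6242, -0.1201, 0.175]
ee_rot: [-3.138, -0.001, 1.499]
wrist_force: [-0.4, 0.8, -1.9]
width: 0.0593
finger_force: 30.0
```

```bash
python3 plan.py .0615,-.0405; python3 - <<'E'
from h import *
p=shot('wrist'); cv2.imwrite('pics/w3.png',p['img'])
E
```

```text
now [ 0.6242 -0.1201  0.175 ] [-1.798e+02 -9.000e-02  8.587e+01] F [-0.4  0.8 -1.9] w 0.059269925179234954 washer [ 0.0582 -0.0407]
well .0615,-.0405 [ 0.0002  0.0033 -0.0051] down to .05: 0.125 dyaw az -0.12
```

View pics/w3.png

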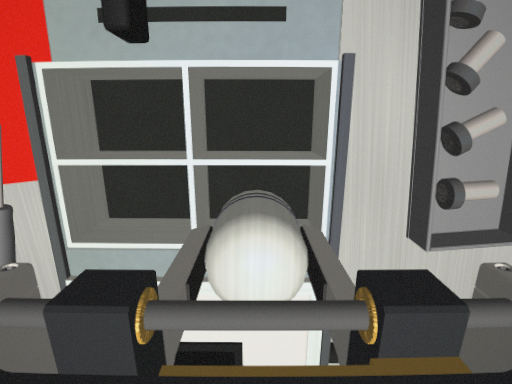

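The held piston is at (257,250), and the well cross is at about (189,161). I'll check the washer fit with it.

```bash
python3 - <<'E'
from h import *
p=shot('wrist')
for uv,z in [((189,161.5),.085),((57,162),.085),((329,161),.085),((185,66),.085),((194,245),.085),((42,66),.085),((333,65),.085),((71,246),.085)]:
    print(uv,inw(at(p,uv,z)).round(4))
E
```

```text
(189, 161.5) [-0.0012  0.0021]
(57, 162) [-0.1213  0.0021]
(329, 161) [0.1233 0.0025]
(185, 66) [0.0001 0.0809]
(194, 245) [-0.0015 -0.0787]
(42, 66) [-0.1201  0.0827]
(333, 65) [0.1216 0.0816]
(71, 246) [-0.1228 -0.0803]
```

Request:
servo_tool --commands '[0.001, 0.003, 0.0, 0, 0, 0, 0.05, 0.001, 0.003, 0.025, 0, 0, 0, 0.05, 0.001, 0.003, 0.05, 0, 0, 0, 0.05, 0.001, 0.003, 0.075, 0, 0, 0, 0.05, 0.001, 0.003, 0.095, 0, 0, 0, 0.05, 0.001, 0.003, 0.109, 0, 0, 0, 0.05, 0.001, 0.003, 0.116, 0, 0, 0, 0.05, 0.001, 0.003, 0.12, 0, 0, 0, 0.05, 0.001, 0.003, 0.12, 0, 0, 0, 0.05]'

```text
time: 17.2
tool_pos: [0.6284, -0.1199, 0.0578]
ee_rot: [3.141, 0.0, 1.499]
wrist_force: [0.1, 0.4, -1.8]
width: 0.0592
finger_force: 30.0
```

Request:
servo_tool --commands '[0, 0, 0.003, 0, 0, 0, 0.05, 0, 0, 0.005, 0, 0, 0, 0.05, 0, 0, 0.006, 0, 0, 0, 0.05, 0, 0, 0.006, 0, 0, 0, 0.05]'

```text
time: 17.7
tool_pos: [0.628, -0.1198, 0.0513]
ee_rot: [-3.141, -0.0, 1.499]
wrist_force: [0.7, 0.0, -2.0]
width: 0.0588
finger_force: 30.0
```

Nearly touching. I'll release, raise and move to the next piston at (.433,.211).

Request:
servo_tool --commands '[0, 0, 0.001, 0, 0, 0, 0.05, 0, 0, 0.001, 0, 0, 0, 0.075, 0, 0, 0.001, 0, 0, 0, 0.075, 0, 0, 0.001, 0, 0, 0, 0.075, 0, 0, -0.05, 0, 0, 0, 0.075, 0, 0, -0.1, 0, 0, 0, 0.075, 0, 0, -0.13, 0, 0, 0, 0.075, 0, 0, -0.13, 0, 0, 0, 0.075]'

```text
time: 18.7
tool_pos: [0.6298, -0.1203, 0.1853]
ee_rot: [3.134, 0.001, 1.499]
wrist_force: [-0.9, -0.0, -0.9]
width: 0.0754
finger_force: 0.0
```

```bash
sed -i 's/W0=np.array.*/W0=np.array([.569,-.0745])/' h.py; cat >> plan.py <<'E'
for n in ('top','scene'): print(n,[(c,q) for c,q in pistons(shot(n))])
E
python3 plan.py; python3 -c "
from h import *
print(tool([.4328,.211,.18]))"
```

```text
Traceback (most recent call last):
  File "plan.py", line 1, in <module>
    from h import *
  File "h.py", line 40, in <module>
    Rw=np.array([[np.cos(w),-np.sin(w)],[np.sin(w),np.cos(w)]])
                         ^
NameError: name 'w' is not defined
Traceback (most recent call last):
  File "h.py", line 40, in <module>
    Rw=np.array([[np.cos(w),-np.sin(w)],[np.sin(w),np.cos(w)]])
                         ^
NameError: name 'w' is not defined
```

```bash
sed -i 's/W0=np.array.*/W0=np.array([.569,-.0745]); w=-.070/' h.py
python3 plan.py; python3 -c "
from h import *
print(tool([.4328,.211,.18]))"
```

```text
now [ 0.6298 -0.1203  0.1853] [1.7957e+02 8.0000e-02 8.5890e+01] F [-0.9 -0.  -0.9] w 0.07535171062297813 washer [ 0.0638 -0.0414]
top [(0.85, array([0.4402, 0.4032])), (0.72, array([ 0.6318, -0.127 ])), (0.59, array([0.4332, 0.2109]))]
scene [(0.85, array([0.4517, 0.2992])), (0.79, array([0.433 , 0.2102])), (0.71, array([ 0.5862, -0.1534])), (0.66, array([0.439 , 0.4016]))]
[ 3.15740371e-01 -2.17342252e-01 -2.02712969e-04]
```

Request:
servo_tool --commands '[0.045, -0.031, 0, 0, 0, 0, 0.084, 0.09, -0.062, 0, 0, 0, 0, 0.084, 0.135, -0.093, 0, 0, 0, 0, 0.084, 0.18, -0.124, 0, 0, 0, 0, 0.084, 0.225, -0.155, 0, 0, 0, 0, 0.084, 0.27, -0.186, 0, 0, 0, 0, 0.084, 0.316, -0.217, 0, 0, 0, 0, 0.084, 0.316, -0.217, 0, 0, 0, 0, 0.084, 0.316, -0.217, 0, 0, 0, 0, 0.084]'

```text
time: 20.02
tool_pos: [0.4338, 0.2104, 0.18]
ee_rot: [-3.14, 0.002, 1.5]
wrist_force: [0.9, 0.2, -0.4]
width: 0.0843
finger_force: 0.0
```

```bash
python3 -c "
from h import *
print(tool([.433,.211,.038]),toolT()[:3,3],pistons(shot('wrist')))"
```

```text
[ 0.00071902 -0.00060316  0.14199   ] [0.43384258 0.21044839 0.17998953] [(0.84, array([0.4519, 0.3017])), (0.79, array([0.44  , 0.3827]))]
```

Request:
servo_tool --commands '[0.001, -0.001, 0.05, 0, 0, 0, 0.084, 0.001, -0.001, 0.1, 0, 0, 0, 0.084, 0.001, -0.001, 0.13, 0, 0, 0, 0.084, 0.001, -0.001, 0.142, 0, 0, 0, 0.084, 0.001, -0.001, 0.142, 0, 0, 0, 0.084, 0.001, -0.001, 0.142, 0, 0, 0, 0.05, 0.001, -0.001, 0.142, 0, 0, 0, 0.05, 0.001, -0.001, 0.142, 0, 0, 0, 0.05, 0.001, -0.001, 0.142, 0, 0, 0, 0.05]'

```text
time: 21.25
tool_pos: [0.4333, 0.2124, 0.0406]
ee_rot: [3.141, -0.001, 1.499]
wrist_force: [-3.7, -0.4, 5.7]
width: 0.0594
finger_force: 30.0
```

Request:
servo_tool --commands '[0, 0, -0.05, 0, 0, 0, 0.05, 0, 0, -0.1, 0, 0, 0, 0.05, 0, 0, -0.14, 0, 0, 0, 0.05, 0, 0, -0.14, 0, 0, 0, 0.05]'

```text
time: 21.75
tool_pos: [0.4354, 0.2127, 0.1828]
ee_rot: [3.134, -0.003, 1.499]
wrist_force: [0.8, -0.7, -2.1]
width: 0.0593
finger_force: 30.0
```

```bash
sed -i '$d' plan.py; python3 plan.py .0615,.0405 -.0615,-.0405
```

```text
now [0.4354 0.2127 0.1828] [179.56  -0.18  85.9 ] F [ 0.8 -0.7 -2.1] w 0.059348971889232535 washer [-0.1534  0.2772]
well .0615,.0405 [-0.2363  0.2152  0.0037] down to .05: 0.1328 dyaw az -0.09
well -.0615,-.0405 [-0.3175  0.0923  0.0025] down to .05: 0.1328 dyaw az -0.09
```

Request:
servo_tool --commands '[-0.04, 0.036, 0, 0, 0, 0, 0.05, -0.08, 0.072, 0, 0, 0, 0, 0.05, -0.12, 0.108, 0, 0, 0, 0, 0.05, -0.16, 0.144, 0, 0, 0, 0, 0.05, -0.2, 0.18, 0, 0, 0, 0, 0.05, -0.236, 0.215, 0, 0, 0, 0, 0.05, -0.236, 0.215, 0, 0, 0, 0, 0.05, -0.236, 0.215, 0, 0, 0, 0, 0.05, -0.236, 0.215, 0, 0, 0, 0, 0.05]'

```text
time: 22.88
tool_pos: [0.6299, -0.0376, 0.1784]
ee_rot: [-3.14, -0.0, 1.501]
wrist_force: [0.9, -0.4, -2.9]
width: 0.0593
finger_force: 30.0
```

```bash
python3 plan.py .0615,.0405
```

```text
now [ 0.6299 -0.0376  0.1784] [-1.799e+02 -3.000e-02  8.597e+01] F [ 0.9 -0.4 -2.9] w 0.05932898824820031 washer [0.0582 0.0411]
well .0615,.0405 [-0.0006  0.0033 -0.0016] down to .05: 0.1284 dyaw az -0.01
```

Request:
servo_tool --commands '[0, 0.003, 0.0, 0, 0, 0, 0.05, 0, 0.003, 0.025, 0, 0, 0, 0.05, 0, 0.003, 0.05, 0, 0, 0, 0.05, 0, 0.003, 0.075, 0, 0, 0, 0.05, 0, 0.003, 0.095, 0, 0, 0, 0.05, 0, 0.003, 0.11, 0, 0, 0, 0.05, 0, 0.003, 0.117, 0, 0, 0, 0.05, 0, 0.003, 0.121, 0, 0, 0, 0.05, 0, 0.003, 0.121, 0, 0, 0, 0.05]'

```text
time: 24.0
tool_pos: [0.6342, -0.0391, 0.0588]
ee_rot: [3.141, -0.0, 1.499]
wrist_force: [0.4, -0.3, -1.5]
width: 0.0594
finger_force: 30.0
```

Request:
servo_tool --commands '[0, 0, 0.003, 0, 0, 0, 0.05, 0, 0, 0.005, 0, 0, 0, 0.05, 0, 0, 0.006, 0, 0, 0, 0.05, 0, 0, 0.006, 0, 0, 0, 0.05, 0, 0, 0.006, 0, 0, 0, 0.075, 0, 0, 0.006, 0, 0, 0, 0.075, 0, 0, 0.006, 0, 0, 0, 0.075]'

```text
time: 24.88
tool_pos: [0.6342, -0.039, 0.0528]
ee_rot: [3.141, -0.0, 1.499]
wrist_force: [-0.2, 0.2, 0.4]
width: 0.0747
finger_force: 0.0
```

Request:
servo_tool --commands '[0, 0, -0.05, 0, 0, 0, 0.075, 0, 0, -0.1, 0, 0, 0, 0.075, 0, 0, -0.13, 0, 0, 0, 0.075, 0, 0, -0.13, 0, 0, 0, 0.075]'

```text
time: 25.38
tool_pos: [0.6357, -0.0393, 0.1863]
ee_rot: [3.134, 0.001, 1.499]
wrist_force: [-0.8, 0.4, -0.2]
width: 0.075
finger_force: 0.0
```

```bash
python3 -c "
from h import *
for n in ('top','scene'): print(pistons(shot(n)))
print(tool([.4515,.3,.18]))"
```

```text
[(0.9, array([0.4406, 0.4026])), (0.83, array([0.4517, 0.3008])), (0.74, array([ 0.6359, -0.0343])), (0.51, array([ 0.6433, -0.1577]))]
[(0.93, array([ 0.593 , -0.0663])), (0.91, array([ 0.5855, -0.1539])), (0.63, array([0.4523, 0.2991])), (0.57, array([0.4403, 0.4019]))]
[ 0.3249909  -0.20501757  0.00062074]
```

Request:
servo_tool --commands '[0.046, -0.029, 0, 0, 0, 0, 0.084, 0.092, -0.058, 0, 0, 0, 0, 0.084, 0.138, -0.087, 0, 0, 0, 0, 0.084, 0.184, -0.116, 0, 0, 0, 0, 0.084, 0.23, -0.145, 0, 0, 0, 0, 0.084, 0.276, -0.174, 0, 0, 0, 0, 0.084, 0.325, -0.205, 0, 0, 0, 0, 0.084, 0.325, -0.205, 0, 0, 0, 0, 0.084, 0.325, -0.205, 0, 0, 0, 0, 0.084]'

```text
time: 26.7
tool_pos: [0.4523, 0.2992, 0.1808]
ee_rot: [-3.14, 0.002, 1.499]
wrist_force: [0.0, 0.4, -0.1]
width: 0.0842
finger_force: 0.0
```

```bash
python3 -c "
from h import *
print(tool([.452,.3005,.038]),toolT()[:3,3],pistons(shot('wrist')),pistons(shot('scene')))"
```

```text
[ 1.55646834e-03 -8.72713626e-05  1.42820107e-01] [0.45227131 0.29922481 0.18082266] [(0.92, array([0.452 , 0.3016])), (0.86, array([0.4413, 0.4041]))] [(0.87, array([0.4384, 0.4024])), (0.72, array([ 0.5853, -0.1551])), (0.68, array([ 0.5932, -0.0662])), (0.66, array([0.4525, 0.2999]))]
```

Request:
servo_tool --commands '[0.001, 0, 0.05, 0, 0, 0, 0.084, 0.001, 0, 0.1, 0, 0, 0, 0.084, 0.001, 0, 0.13, 0, 0, 0, 0.084, 0.001, 0, 0.142, 0, 0, 0, 0.084, 0.001, 0, 0.142, 0, 0, 0, 0.084, 0.001, 0, 0.142, 0, 0, 0, 0.05, 0.001, 0, 0.142, 0, 0, 0, 0.05, 0.001, 0, 0.142, 0, 0, 0, 0.05, 0.001, 0, 0.142, 0, 0, 0, 0.05]'

```text
time: 28.02
tool_pos: [0.4525, 0.3014, 0.0417]
ee_rot: [-3.141, -0.001, 1.499]
wrist_force: [-3.2, -0.3, 5.5]
width: 0.0595
finger_force: 30.0
```

Request:
servo_tool --commands '[0, 0, -0.05, 0, 0, 0, 0.05, 0, 0, -0.1, 0, 0, 0, 0.05, 0, 0, -0.14, 0, 0, 0, 0.05, 0, 0, -0.14, 0, 0, 0, 0.05]'

```text
time: 28.52
tool_pos: [0.4547, 0.3018, 0.1838]
ee_rot: [3.135, -0.004, 1.499]
wrist_force: [-0.2, 0.7, -4.5]
width: 0.059
finger_force: 30.0
```

```bash
python3 plan.py -.0615,-.0405
```

```text
now [0.4547 0.3018 0.1838] [179.6   -0.23  85.9 ] F [-0.2  0.7 -4.5] w 0.058986224323785516 washer [-0.1404  0.3674]
well -.0615,-.0405 [-0.4078  0.0795  0.0027] down to .05: 0.1338 dyaw az -0.09
```

Contact is expected at TCP height .0537.

Request:
servo_tool --commands '[-0.05, 0.01, 0, 0, 0, 0, 0.05, -0.105, 0.02, 0, 0, 0, 0, 0.05, -0.16, 0.03, 0, 0, 0, 0, 0.05, -0.215, 0.042, 0, 0, 0, 0, 0.05, -0.27, 0.054, 0, 0, 0, 0, 0.05, -0.325, 0.066, 0, 0, 0, 0, 0.05, -0.375, 0.08, 0, 0, 0, 0, 0.05, -0.408, 0.08, 0, 0, 0, 0, 0.05, -0.408, 0.08, 0, 0, 0, 0, 0.05, -0.408, 0.08, 0, 0, 0, 0, 0.05]'

```text
time: 29.78
tool_pos: [0.5023, -0.1111, 0.1778]
ee_rot: [-3.138, -0.002, 1.499]
wrist_force: [-0.6, 0.3, -3.1]
width: 0.0594
finger_force: 30.0
```

```bash
python3 plan.py -.0615,-.0405
```

```text
now [ 0.5023 -0.1111  0.1778] [-1.7977e+02 -1.0000e-01  8.5890e+01] F [-0.6  0.3 -3.1] w 0.059350204235067656 washer [-0.064  -0.0412]
well -.0615,-.0405 [ 0.0007  0.0025 -0.0022] down to .05: 0.1278 dyaw az -0.1
```

Request:
servo_tool --commands '[0.001, 0.002, 0.0, 0, 0, 0, 0.05, 0.001, 0.002, 0.025, 0, 0, 0, 0.05, 0.001, 0.002, 0.05, 0, 0, 0, 0.05, 0.001, 0.002, 0.075, 0, 0, 0, 0.05, 0.001, 0.002, 0.095, 0, 0, 0, 0.05, 0.001, 0.002, 0.109, 0, 0, 0, 0.05, 0.001, 0.002, 0.115, 0, 0, 0, 0.05, 0.001, 0.002, 0.12, 0, 0, 0, 0.05, 0.001, 0.002, 0.12, 0, 0, 0, 0.05]'

```text
time: 30.9
tool_pos: [0.5056, -0.111, 0.0607]
ee_rot: [3.141, -0.0, 1.499]
wrist_force: [-0.8, 0.8, -3.1]
width: 0.0593
finger_force: 30.0
```

Request:
servo_tool --commands '[0, 0, 0.004, 0, 0, 0, 0.05, 0, 0, 0.006, 0, 0, 0, 0.05, 0, 0, 0.007, 0, 0, 0, 0.05, 0, 0, 0.007, 0, 0, 0, 0.05, 0, 0, 0.007, 0, 0, 0, 0.075, 0, 0, 0.007, 0, 0, 0, 0.075, 0, 0, 0.007, 0, 0, 0, 0.075]'

```text
time: 31.78
tool_pos: [0.5058, -0.1111, 0.0538]
ee_rot: [3.14, 0.0, 1.499]
wrist_force: [0.7, -0.5, 0.1]
width: 0.0751
finger_force: 0.0
```

Request:
servo_tool --commands '[0, 0, -0.05, 0, 0, 0, 0.075, 0, 0, -0.1, 0, 0, 0, 0.075, 0, 0, -0.13, 0, 0, 0, 0.075, 0, 0, -0.13, 0, 0, 0, 0.075]'

```text
time: 32.28
tool_pos: [0.5071, -0.1116, 0.1867]
ee_rot: [3.135, 0.002, 1.499]
wrist_force: [-0.0, -0.6, -0.5]
width: 0.0746
finger_force: 0.0
```

```bash
python3 -c "
from h import *
for n in ('top','scene'): print(pistons(shot(n)))
print(tool([.4405,.4025,.18]))"
```

```text
[(0.92, array([ 0.507 , -0.1175])), (0.84, array([ 0.6309, -0.127 ])), (0.77, array([0.4403, 0.4033])), (0.77, array([ 0.6375, -0.0434])), (0.72, array([0.5333, 0.054 ]))]
[(0.9, array([ 0.5863, -0.1543])), (0.75, array([ 0.4497, -0.1459])), (0.72, array([ 0.595 , -0.0663])), (0.64, array([ 0.4863, -0.0413])), (0.59, array([0.4402, 0.402 ]))]
[ 0.50726001 -0.1004308   0.00192039]
```

Request:
servo_tool --commands '[0.056, -0.011, 0, 0, 0, 0, 0.084, 0.112, -0.022, 0, 0, 0, 0, 0.084, 0.168, -0.033, 0, 0, 0, 0, 0.084, 0.224, -0.044, 0, 0, 0, 0, 0.084, 0.28, -0.055, 0, 0, 0, 0, 0.084, 0.336, -0.066, 0, 0, 0, 0, 0.084, 0.392, -0.077, 0, 0, 0, 0, 0.084, 0.448, -0.088, 0, 0, 0, 0, 0.084, 0.507, -0.1, 0, 0, 0, 0, 0.084, 0.507, -0.1, 0, 0, 0, 0, 0.084]'

```text
time: 33.72
tool_pos: [0.4397, 0.4048, 0.18]
ee_rot: [-3.137, 0.002, 1.505]
wrist_force: [-0.6, -0.8, -1.0]
width: 0.0842
finger_force: 0.0
```

Request:
servo_tool --commands '[0, 0, 0, 0, 0, 0, 0.084]'

```text
time: 33.85
tool_pos: [0.4414, 0.4012, 0.1814]
ee_rot: [-3.139, 0.003, 1.5]
wrist_force: [-1.2, -0.3, 0.1]
width: 0.0839
finger_force: 0.0
```

```bash
python3 -c "
from h import *
print(tool([.4403,.4028,.038]),toolT()[:3,3],pistons(shot('wrist')),pistons(shot('scene')))"
```

```text
[ 0.00196419 -0.00082747  0.14341694] [0.44135353 0.40116901 0.18141964] [(0.63, array([0.4407, 0.4038]))] [(0.94, array([0.4404, 0.4015])), (0.75, array([ 0.5872, -0.1538])), (0.66, array([ 0.5923, -0.0666])), (0.59, array([ 0.4514, -0.1453]))]
```

Request:
servo_tool --commands '[0.001, -0.001, 0.05, 0, 0, 0, 0.084, 0.001, -0.001, 0.1, 0, 0, 0, 0.084, 0.001, -0.001, 0.13, 0, 0, 0, 0.084, 0.001, -0.001, 0.143, 0, 0, 0, 0.084, 0.001, -0.001, 0.143, 0, 0, 0, 0.084, 0.001, -0.001, 0.143, 0, 0, 0, 0.05, 0.001, -0.001, 0.143, 0, 0, 0, 0.05, 0.001, -0.001, 0.143, 0, 0, 0, 0.05, 0.001, -0.001, 0.143, 0, 0, 0, 0.05]'

```text
time: 35.17
tool_pos: [0.4412, 0.4035, 0.0419]
ee_rot: [3.141, -0.002, 1.499]
wrist_force: [-2.2, -0.2, 5.4]
width: 0.0594
finger_force: 30.0
```

Request:
servo_tool --commands '[0, 0, -0.05, 0, 0, 0, 0.05, 0, 0, -0.1, 0, 0, 0, 0.05, 0, 0, -0.14, 0, 0, 0, 0.05, 0, 0, -0.14, 0, 0, 0, 0.05]'

```text
time: 35.67
tool_pos: [0.4427, 0.4041, 0.1838]
ee_rot: [3.136, -0.005, 1.499]
wrist_force: [0.3, -0.3, -3.4]
width: 0.0596
finger_force: 30.0
```

```bash
python3 plan.py -.0615,.0405
```

```text
now [0.4427 0.4041 0.1838] [179.65  -0.28  85.89] F [ 0.3 -0.3 -3.4] w 0.05958868907294554 washer [-0.1595  0.4686]
well -.0615,.0405 [-0.4279  0.0987  0.0023] down to .05: 0.1338 dyaw az -0.1
```

Request:
servo_tool --commands '[-0.05, 0.012, 0, 0, 0, 0, 0.05, -0.105, 0.024, 0, 0, 0, 0, 0.05, -0.16, 0.037, 0, 0, 0, 0, 0.05, -0.215, 0.05, 0, 0, 0, 0, 0.05, -0.27, 0.063, 0, 0, 0, 0, 0.05, -0.325, 0.076, 0, 0, 0, 0, 0.05, -0.38, 0.09, 0, 0, 0, 0, 0.05, -0.428, 0.099, 0, 0, 0, 0, 0.05, -0.428, 0.099, 0, 0, 0, 0, 0.05, -0.428, 0.099, 0, 0, 0, 0, 0.05]'

```text
time: 36.92
tool_pos: [0.5079, -0.0306, 0.1776]
ee_rot: [-3.137, -0.001, 1.499]
wrist_force: [-0.1, 0.9, -3.7]
width: 0.0597
finger_force: 30.0
```

```bash
python3 plan.py -.0615,.0405
```

```text
now [ 0.5079 -0.0306  0.1776] [-1.7972e+02 -7.0000e-02  8.5860e+01] F [-0.1  0.9 -3.7] w 0.05965342562903117 washer [-0.0641  0.0395]
well -.0615,.0405 [ 0.001   0.0026 -0.0024] down to .05: 0.1276 dyaw az -0.13
```

Request:
servo_tool --commands '[0.001, 0.002, 0.0, 0, 0, 0, 0.05, 0.001, 0.002, 0.025, 0, 0, 0, 0.05, 0.001, 0.002, 0.05, 0, 0, 0, 0.05, 0.001, 0.002, 0.075, 0, 0, 0, 0.05, 0.001, 0.002, 0.095, 0, 0, 0, 0.05, 0.001, 0.002, 0.109, 0, 0, 0, 0.05, 0.001, 0.002, 0.115, 0, 0, 0, 0.05, 0.001, 0.002, 0.12, 0, 0, 0, 0.05, 0.001, 0.002, 0.12, 0, 0, 0, 0.05]'

```text
time: 38.05
tool_pos: [0.5114, -0.0302, 0.0606]
ee_rot: [3.141, -0.0, 1.499]
wrist_force: [-0.7, -0.0, -3.0]
width: 0.0594
finger_force: 30.0
```

Request:
servo_tool --commands '[0, 0, 0.003, 0, 0, 0, 0.05, 0, 0, 0.005, 0, 0, 0, 0.05, 0, 0, 0.006, 0, 0, 0, 0.05, 0, 0, 0.006, 0, 0, 0, 0.05]'

```text
time: 38.55
tool_pos: [0.5111, -0.0302, 0.0544]
ee_rot: [-3.142, -0.0, 1.499]
wrist_force: [0.9, -0.3, -2.9]
width: 0.0594
finger_force: 30.0
```

Request:
servo_tool --commands '[0, 0, 0, 0, 0, 0, 0.05, 0, 0, 0, 0, 0, 0, 0.075, 0, 0, 0, 0, 0, 0, 0.075, 0, 0, 0, 0, 0, 0, 0.075, 0, 0, -0.05, 0, 0, 0, 0.075, 0, 0, -0.1, 0, 0, 0, 0.075, 0, 0, -0.16, 0, 0, 0, 0.05, 0, 0, -0.16, 0, 0, 0, 0.05]'

```text
time: 39.55
tool_pos: [0.5143, -0.0307, 0.2214]
ee_rot: [3.128, 0.001, 1.499]
wrist_force: [0.0, 0.9, -0.2]
width: 0.0584
finger_force: 0.0
```

Request:
servo_tool --commands '[-0.06, 0, 0, 0, 0, 10, 0.05, -0.12, 0, 0, 0, 0, 20, 0.05, -0.18, 0, 0, 0, 0, 30, 0.05, -0.235, 0.04, 0, 0, 0, 40, 0.05, -0.235, 0.06, 0, 0, 0, 50, 0.05, -0.235, 0.06, 0, 0, 0, 60, 0.05, -0.235, 0.06, 0, 0, 0, 70, 0.05, -0.235, 0.06, 0, 0, 0, 80, 0.05, -0.235, 0.06, 0, 0, 0, 90, 0.05, -0.235, 0.06, 0, 0, 0, 90, 0.05]'

```text
time: 40.8
tool_pos: [0.5538, -0.2687, 0.213]
ee_rot: [-3.141, 0.002, -0.07]
wrist_force: [-0.1, -0.1, 0.8]
width: 0.0502
finger_force: 0.0
```

```bash
python3 - <<'E'
from h import *
print(np.degrees(robot.get_obs()['ee_rot']),tool([*wash(0,-.2),.125]),tool([.5533,-.2745,.125]))
for n in('top','scene'):
    p=shot(n); print(pistons(p)); cv2.imwrite(f'pics/{n}3.png',p['img'])
a=cv2.imread('pics/top3.png')[60:280,80:512];cv2.imwrite('pics/b.png',cv2.resize(a,(800,407),interpolation=2))
E
```

```text
[-1.79939626e+02  1.07702868e-01 -3.99480075e+00] [0.00174271 0.00531294 0.08795025] [6.95636250e-05 5.92077819e-03 8.79527551e-02]
[(0.93, array([ 0.6375, -0.0426])), (0.91, array([ 0.6322, -0.1274])), (0.8, array([ 0.513 , -0.0327])), (0.78, array([ 0.5064, -0.1174]))]
[(0.9, array([ 0.5855, -0.1549])), (0.77, array([ 0.5931, -0.0662])), (0.54, array([ 0.459 , -0.0564])), (0.5, array([ 0.4511, -0.1444]))]
```

View pics/b.png

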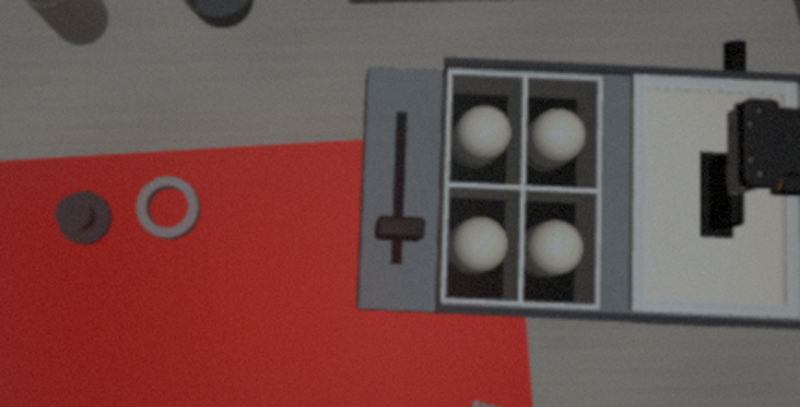

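All four pistons are in separate wells, at (483,133), (558,135), (479,243) and (554,247). The spool and race haven't moved, and the selector is at stop. Next I'll shut the door.

Request:
servo_tool --commands '[0.001, 0.006, 0, 0, 0, 0, 0.05, 0.001, 0.006, 0.04, 0, 0, 0, 0.05, 0.001, 0.006, 0.07, 0, 0, 0, 0.05, 0.001, 0.006, 0.085, 0, 0, 0, 0.05, 0.001, 0.006, 0.085, 0, 0, 0, 0.05, 0.001, 0.006, 0.085, 0, 0, 0, 0.01, 0.001, 0.006, 0.085, 0, 0, 0, 0.01, 0.001, 0.006, 0.085, 0, 0, 0, 0.01, 0.001, 0.006, 0.085, 0, 0, 0, 0.01]'

```text
time: 42.12
tool_pos: [0.5551, -0.2744, 0.1301]
ee_rot: [-3.141, -0.001, -0.072]
wrist_force: [0.2, 2.1, 2.5]
width: 0.0159
finger_force: 30.0
```

Request:
servo_tool --commands '[0, -0.03, 0, 0, 0, 0, 0.01, 0, -0.06, 0, 0, 0, 0, 0.01, 0, -0.09, 0, 0, 0, 0, 0.01, 0, -0.12, 0, 0, 0, 0, 0.01, 0, -0.145, 0, 0, 0, 0, 0.01, 0, -0.17, 0, 0, 0, 0, 0.01, 0, -0.185, 0, 0, 0, 0, 0.01, 0, -0.193, 0, 0, 0, 0, 0.01, 0, -0.193, 0, 0, 0, 0, 0.01]'

```text
time: 43.25
tool_pos: [0.5695, -0.0817, 0.1301]
ee_rot: [-3.14, -0.002, -0.071]
wrist_force: [4.7, 1.6, 2.7]
width: 0.0153
finger_force: 30.0
```

Request:
servo_tool --commands '[0, -0.005, 0, 0, 0, 0, 0.01, 0, -0.01, 0, 0, 0, 0, 0.01, 0, -0.01, 0, 0, 0, 0, 0.01]'

```text
time: 43.62
tool_pos: [0.57, -0.0749, 0.1301]
ee_rot: [3.138, -0.002, -0.073]
wrist_force: [3.4, -7.2, 2.0]
width: 0.016
finger_force: 30.0
```

Request:
servo_tool --commands '[0, -0.004, 0, 0, 0, 0, 0.01, 0, -0.004, 0, 0, 0, 0, 0.01]'

```text
time: 43.88
tool_pos: [0.57, -0.0748, 0.13]
ee_rot: [3.13, -0.002, -0.075]
wrist_force: [2.8, -16.7, 1.6]
width: 0.0159
finger_force: 30.1
```

Request:
servo_tool --commands '[0, 0.007, 0, 0, 0, 0, 0.016, 0, 0.007, 0, 0, 0, 0, 0.05, 0, 0.007, 0, 0, 0, 0, 0.05, 0, 0.007, -0.05, 0, 0, 0, 0.05, 0, 0.007, -0.1, 0, 0, 0, 0.05, 0, 0.007, -0.1, 0, 0, 0, 0.05]'

```text
time: 44.62
tool_pos: [0.5708, -0.0754, 0.2347]
ee_rot: [3.14, -0.009, -0.071]
wrist_force: [-0.1, -1.0, 0.6]
width: 0.0503
finger_force: 0.0
```

```bash
python3 - <<'E'
from h import *
print(robot.get_obs()['ee_rot'],toolT()[:3,3],tool([.5275,.057,.20]))
p=shot('top'); a=p['img'][60:280,80:512];cv2.imwrite('pics/c.png',cv2.resize(a,(800,407),interpolation=2))
E
```

```text
[ 3.14020511 -0.00870231 -0.07094348] [ 0.57080361 -0.07540704  0.23467873] [-0.05288002 -0.12905181  0.03404082]
```

View pics/c.png

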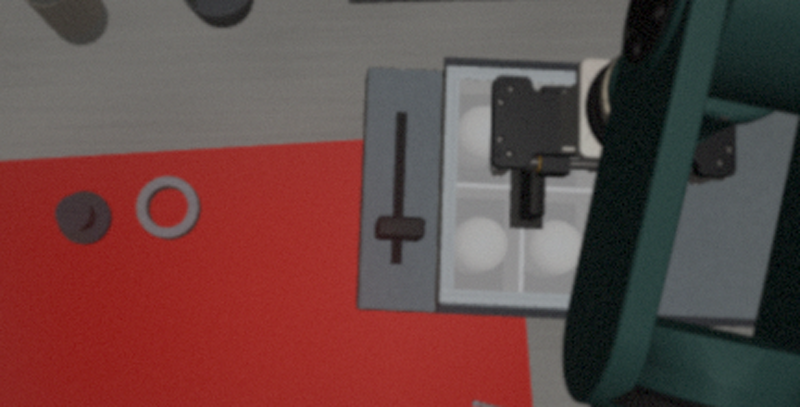

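The door's left edge (445 px) is flush with the tank wall, so it's shut. The selector is still at stop at (400,228), so I'll go to it.

Request:
servo_tool --commands '[-0.02, -0.03, 0, 0, 0, -10, 0.05, -0.053, -0.06, 0, 0, 0, -20, 0.05, -0.053, -0.09, 0, 0, 0, -30, 0.05, -0.053, -0.129, 0, 0, 0, -40, 0.05, -0.053, -0.129, 0, 0, 0, -50, 0.05, -0.053, -0.129, 0, 0, 0, -60, 0.05, -0.053, -0.129, 0, 0, 0, -70, 0.05, -0.053, -0.129, 0, 0, 0, -80, 0.05, -0.053, -0.129, 0, 0, 0, -90, 0.05, -0.053, -0.129, 0, 0, 0, -90, 0.05]'

```text
time: 45.92
tool_pos: [0.5242, 0.0572, 0.2269]
ee_rot: [-3.137, 0.0, 1.497]
wrist_force: [0.1, -0.6, 0.1]
width: 0.0496
finger_force: 0.0
```

Request:
servo_tool --commands '[0, 0, 0, 0, 0, 0, 0.05, 0, 0, 0, 0, 0, 0, 0.05]'

```text
time: 46.18
tool_pos: [0.5252, 0.0571, 0.2288]
ee_rot: [-3.141, -0.0, 1.498]
wrist_force: [0.9, 0.2, 0.6]
width: 0.05
finger_force: 0.0
```

```bash
python3 - <<'E'
from h import *
print(robot.get_obs()['ee_rot'],toolT()[:3,3],tool([.5275,.057,.088]))
E
```

```text
[-3.14054029e+00 -8.23726185e-06  1.49783265e+00] [0.52520149 0.05705411 0.22884633] [1.12436794e-04 2.44455430e-03 1.40843837e-01]
```

Request:
servo_tool --commands '[0, 0.003, 0.05, 0, 0, 0, 0.05, 0, 0.003, 0.1, 0, 0, 0, 0.05, 0, 0.003, 0.13, 0, 0, 0, 0.05, 0, 0.003, 0.139, 0, 0, 0, 0.05, 0, 0.003, 0.139, 0, 0, 0, 0.05, 0, 0.003, 0.139, 0, 0, 0, 0.015, 0, 0.003, 0.139, 0, 0, 0, 0.015, 0, 0.003, 0.139, 0, 0, 0, 0.015, 0, 0.003, 0.139, 0, 0, 0, 0.015]'

```text
time: 47.3
tool_pos: [0.529, 0.0568, 0.0913]
ee_rot: [3.14, -0.0, 1.499]
wrist_force: [-1.2, -0.3, 2.4]
width: 0.0217
finger_force: 30.0
```

Request:
servo_tool --commands '[0, 0.02, 0, 0, 0, 0, 0.015, 0, 0.04, 0, 0, 0, 0, 0.015, 0, 0.06, 0, 0, 0, 0, 0.015, 0, 0.08, 0, 0, 0, 0, 0.015, 0, 0.092, 0, 0, 0, 0, 0.015, 0, 0.1, 0, 0, 0, 0, 0.015, 0, 0.105, 0, 0, 0, 0, 0.015, 0, 0.108, 0, 0, 0, 0, 0.015, 0, 0.108, 0, 0, 0, 0, 0.015]'

```text
time: 48.42
tool_pos: [0.6283, 0.0494, 0.0911]
ee_rot: [-3.123, 0.001, 1.5]
wrist_force: [-22.8, -0.4, 16.1]
width: 0.0218
finger_force: 30.1
```

Request:
servo_tool --commands '[0, -0.007, 0, 0, 0, 0, 0.022, 0, -0.007, 0, 0, 0, 0, 0.05, 0, -0.007, 0, 0, 0, 0, 0.05, 0, -0.007, -0.05, 0, 0, 0, 0.05, 0.05, -0.007, -0.1, 0, 0, 0, 0.05, 0.11, -0.007, -0.13, 0, 0, 0, 0.05, 0.17, -0.007, -0.13, 0, 0, 0, 0.05, 0.23, -0.007, -0.13, 0, 0, 0, 0.05, 0.23, -0.007, -0.13, 0, 0, 0, 0.05]'

```text
time: 49.55
tool_pos: [0.6451, 0.2836, 0.2188]
ee_rot: [-3.14, -0.001, 1.505]
wrist_force: [0.2, -0.1, -0.4]
width: 0.0501
finger_force: 0.0
```

```bash
python3 - <<'E'
from h import *
p=shot('top'); a=p['img'][60:280,80:512];cv2.imwrite('pics/d.png',cv2.resize(a,(800,407),interpolation=2))
E
```

```text
(no output)
```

View pics/d.png

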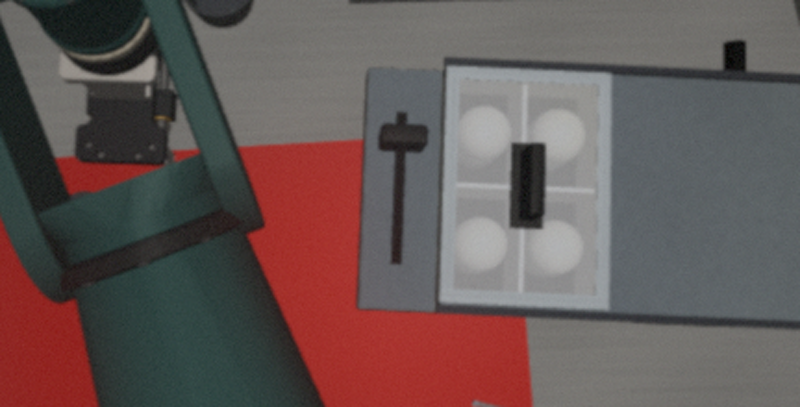

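The door is shut with its fin at (528,186), all four pistons are under it, the selector is at the wash end (403,137), and the arm is clear.

```bash
python3 -c "
from bench import close_job
print(close_job())"
```

```text
the job is handed in; nothing more can be done
None
```

I handed the job in at about 50 s: all four pistons are in separate wells, the door is fully shut, the selector is at the wash end, and the spool and race were left untouched; the hand-in returned no verdict.

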